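Unlatch the clamp bar of a swatch board and hold it up

TASK

The clamp bar that holds the sheet down on the small swatch board is locked onto its ball stud by a spring latch. With the bar still down, pull the latch's upright black knob sideways, straight out from the bar's head, and keep it pulled while you swing the bar up off the ball; then hold the bar up with its head about 10 cm above the ball, still and in the fingers, so that the sheet can be changed. Finish while holding it there, and leave the two paint pots beside the board where they are.

Things in the scene. Friction and masses are not known exactly. Their poses are not given: they have to be found in the camera images.
- swatch_board: fixed plywood board, 170 x 360 x 15 mm, with a pale 1 mm sheet of colour trials and a hinged clamp bar along its far long side. Origin: underside, straight below the ball; z up. +x: the way the latch pulls, square to the bar (mostly away from the robot). +y: along the bar from ball to hinge (mostly to the robot's left). It reaches x -105 to +65 mm, y -55 to +305 mm.
- ball (a point): centre of the steel ball stud, 24 mm in diameter, fixed upright on the board on a 9 mm neck, under the bar's dark head; 33.5 mm above the board's underside (the table). The ball's underside is a flat shoulder, which the latch bolt grips.
- bar_hinge (a point): middle of the bar's hinge axis, at x 0, y +275, z 24.5 mm in the board's frame; the axis runs along the board's x.
- clamp_bar (a joint): angle of the bar about its hinge, rad: 0 lying on the sheet and locked on the ball, grows as the head swings up, stop at 0.8. Aluminium, 28 mm wide, 10 mm thick; bar, head and latch weigh 0.3 to 0.65 kg together (2 to 5 N to lift at the head). Nothing holds it up: let go, it falls back.
- socket (a point): centre of the hollow in the bar's head, a dark steel cup 41 mm in diameter whose crown is 52 mm above the table while the bar is down. It lies on the ball's centre while the bar is down and 275 mm from the hinge axis.
- latch (a joint): how far the latch is pulled out, m: 0 shut (its bolt reaches 5 mm under the ball's shoulder, so the bar cannot rise), stop at 0.015. From 0.008 on the bolt is clear of the ball. The spring pulls back with 5 N shut, 10 N at the stop, and shuts the latch if let go. Keep it clear until the head has risen 30 mm; after that it may go back.
- latch_knob (a point): grip middle of the latch's upright round black knob, 16 mm thick, on the bar's head. Bar down, latch shut: x +56, y 0, z 62 mm in the board's frame; the top is 23 mm higher, the grip ends 20 mm lower. Pulled, it moves along board +x; raised, it swings round the hinge and leans to the hinge, turning between fingers that close along board x. Free space: 27 mm to the head at -x, open elsewhere.
- dark_pot: dark blue screw-lid paint pot with a brown lid, 63 mm wide, 52 mm high, standing to the right of the board; origin under its centre. Leave it alone.
- green_pot: green screw-lid paint pot, 54 mm wide, 45 mm high, standing to the right of the board; origin under its centre. Leave it alone.

How it is judged (in metres and radians):
On the way, in this order (a step that is already met when the one before it is completed fails the run):
1. the latch is pulled clear of the ball while the bar still lies down (value of joint latch above 0.007 m and value of joint clamp_bar below 0.02 rad), for 0.1 s.
2. the bar's head is lifted clear off the ball, by the fingers (z of socket in the frame of ball above 0.04 m and contact force between the fingers and clamp_bar above 1 N), for 0.1 s.
At the end, for the whole second after the job is handed in: the fingers hold the bar up (contact force over 1 N) with the middle of its head's hollow 70 to 130 mm above the ball's centre, turning slower than 0.1 rad/s; the two pots within 30 mm of where they began (z of socket in the frame of ball between 0.07 and 0.13 m and contact force between the fingers and clamp_bar above 1 N and velocity of joint clamp_bar between -0.1 and 0.1 rad/s and distance of each of dark_pot, green_pot from where it was at the start of the episode below 0.03 m); the arm keeps its last pose, push and grip.
It fails at once if a paint pot is shifted by more than 40 mm (distance of any of dark_pot, green_pot from where it was at the start of the episode above 0.04 m).
It also fails if it takes over 32 s, if anything falls off the work surface, if the arm or the gripper's body presses on something with over 40 N, if the wrist force passes 120 N, or if a joint passes its speed limit or range.

ROBOT

A 6-joint arm with a two-finger parallel gripper is mounted at the origin on the work surface; the furniture and walls round the work are solid. World frame = base frame: x ahead of the robot, y to its left, z up, the work surface at z = 0. Lengths are in mm, angles in rad, forces in N, time in s.
With the tool pointing down it reaches from about 325 to 850 mm from the base axis. Payload 15.5 kg.
Tool frame: the origin (TCP) lies at the very end of the fingers, on their centre line; the grasp point (between the pads) lies 19 mm behind it; z points along the fingers, y is the line along which they close (so a half turn about z gives the same grasp; the last joint's range is limited). The gripper opens to 91 mm and grips with 3 to 60 N. Pads are 32 mm wide; open, the fingers measure 118 mm over their backs; the gripper's body (76 mm by 178 mm) begins 60 mm behind the grasp point.
Start: joints at [-1.327, 0.494, 1.345, -0, 1.302, -0.096], TCP at [208.313, -589.264, 213.915] pointing down, gripper open.
Joint ranges: [-2.91, 2.91], [-0.82, 2.16], [0.22, 2.67], [-1.22, 4.37], [0.12, 2.79], [-3.08, 3.08]. Speed limits (rad/s): [1.89, 1.89, 2.57, 3.01, 3.01, 3.01].

INTERFACE

Orientations are given as a unit quaternion [x, y, z, w].
In Python, from station import robot, probe_bus, read_camera gives the robot as it stands (robot), with the cameras as plain functions and the readings (probe_bus).
- The arm moves only by the tool shift_gripper, called after ">>>" as name(argument=value, ...), one argument or row to a line, values as JSON. Schema: {"type":"object","properties":{"plan":{"type":"object","properties":{"ticks":{"type":"array","items":{"type":"array","items":{"type":"number"},"minItems":5,"maxItems":5},"minItems":1,"maxItems":8}},"additionalProperties":false,"required":["ticks"]},"only":{"type":"string"},"quiet":{"type":"boolean"},"lines":{"type":"string"}},"required":["plan"],"additionalProperties":false}. plan is an object whose key "ticks" holds a list of rows, 1 to 8 of them, each of 5 numbers: the finger opening in mm, then dx, dy, dz in parts of the range, where 1.0 means 250 mm, then a turn about the tool's z in parts of the range, where 1.0 means 90 degrees; each row shifts and turns the commanded pose from where the row before left it, along the tool's axes as they then stand; what a row does not reach is not made up. A row lasts 1/10 s, in which the tool goes at most 50 mm and 0.15 rad, less where a joint would pass 70% of its speed; a pose out of reach is approached as far as the arm can. The fingers move at their own pace and stop on an object; the grip force is fixed at half the most. Time passes only in rows, so rows that do not move let the fingers close. The tool returns the time, the measured TCP pose, the force, the opening and the grip force at its end. only (a regular expression) keeps the lines of the reply that match it, lines (a string "A,B") keeps lines A to B, and quiet returns only ok. Shift and turn numbers lie between -1 and 1, and a call with a number outside is refused. Input that does not fit is refused with a message, and nothing moves.
- probe_bus.get_obs(): the state, without advancing time (a new reading comes with each control period).
- read_camera(name): name is "side" or "top"; returns a dict with "img" (480x640x3 uint8, red, green, blue), "fx", "fy", "cx", "cy" (pixels), "distortion" ([k1, k2, p1, p2, k3] as OpenCV has them; the pictures are not rectified), "origin" and "rotation" of the camera in the world. Camera axes: x right, y up, looking along -z (the intrinsics and any distortion apply to the point x, -y, -z); pixel columns grow to the right and rows downward; lengths in mm; the calibration is good to about 2 mm. A picture is of the moment at which its call begins. There is no depth.
- robot.close_job(): hands the job in; it is judged then, once.
The state is a dict: "t": time; "joints": joint angles; "qd": joint speeds; "effort": joint torques, N m; "eef_pos": TCP position; "ee_rot": TCP orientation; "wrist_force": force on the tool from outside, world axes, zero at the start; "ft_torque": the same for the moment, N m; "grip_width": finger opening in mm; "grip_force": force on a finger pad.
Only numpy, scipy, OpenCV 4.12 (cv2) and the standard library are available. Lean on these libraries where they do the work, as an engineer would, in place of code of your own. Each camera call takes 0.05 s, during which the arm holds its last target. There are 200 camera calls.

## Working session

There is one attempt and no reset: what is moved stays moved. The work goes in short steps, Python scripts to look and compute and a tool call to move; the robot and the scene stay as the last step left them, time stands still between calls to the robot, and variables do not carry over. Pictures are saved under pics/ and viewed, at most 10 in all, crops included, and the job is handed in when it is done.

```bash
mkdir -p pics; ls
```

Create h.py:
```python
import numpy as np, cv2
from station import robot, probe_bus, read_camera
def snap(n):
    c=read_camera(n); return c
def K(c): return np.array([[c["fx"],0,c["cx"]],[0,c["fy"],c["cy"]],[0,0,1.]])
def ray(c,uv):
    p=cv2.undistortPoints(np.array([[uv]],float),K(c),np.array(c["distortion"],float))[0,0]
    d=np.array(c["rotation"])@np.array([p[0],-p[1],-1.]); return np.array(c["origin"],float),d/np.linalg.norm(d)
def onz(c,uv,z):
    o,d=ray(c,uv); return o+d*(z-o[2])/d[2]
def proj(c,P):
    q=(np.array(P,float).reshape(-1,3)-c["origin"])@np.array(c["rotation"]); q=q*[1,-1,-1]
    return cv2.projectPoints(q,np.zeros(3),np.zeros(3),K(c),np.array(c["distortion"],float))[0][:,0]
def tri(rs):
    A=sum(np.eye(3)-np.outer(d,d) for o,d in rs); b=sum((np.eye(3)-np.outer(d,d))@o for o,d in rs)
    return np.linalg.solve(A,b)
```

Run:
```python
from h import *
for n in("top","side"):
    c=snap(n); cv2.imwrite(f"pics/{n}0.png",c["img"][:,:,::-1]); print(n,c["origin"],np.array(c["rotation"]).round(3).tolist(),c["fx"])
o=probe_bus.get_obs(); print(o["ee_rot"],o["t"],o["eef_pos"])
```

```text
pics
station.py
top [ 222.02835522   13.1364433  1105.39374221] [0.063, -0.072, -0.703, 0.704] 577.7579837370291
side [454.76020325 779.1572771  657.65460712] [0.002, 0.447, 0.895, 0.018] 530.351891026021
[ 9.85602239e-01  1.69079667e-01 -3.58361506e-05 -5.40096062e-04] 0.1 [ 208.22504634 -588.93650142  213.41119022]
```

View pics/top0.png

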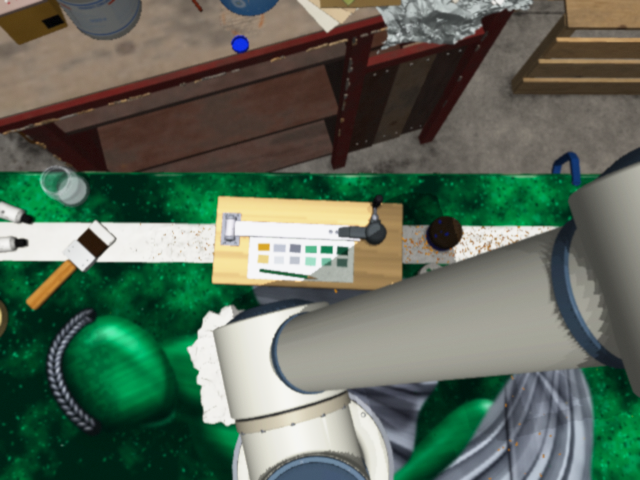

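View pics/side0.png

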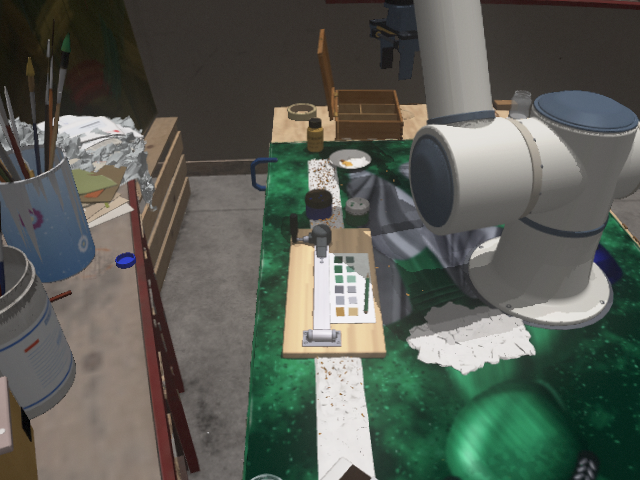

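The top view shows the board at about (213–403, 197–287), the cup at (375,232), the knob at (376,204), the hinge at (230,228) and the dark pot at (444,233). The side view shows the knob at (294,230) and the cup at (321,240). I'll zoom in on both.

Run:
```python
from h import *
t=cv2.imread("pics/top0.png")[180:300,200:480]; s=cv2.imread("pics/side0.png")[180:360,270:400]
a=cv2.resize(t,None,fx=2.8,fy=2.8,interpolation=cv2.INTER_CUBIC); cv2.imwrite("pics/ct.png",a)
b=cv2.resize(s,None,fx=3.3,fy=3.3,interpolation=cv2.INTER_CUBIC); cv2.imwrite("pics/cs.png",b)
```

```text
(no output)
```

View pics/ct.png

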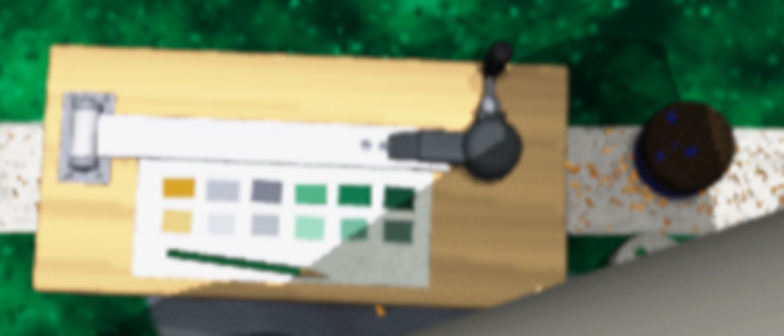

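View pics/cs.png

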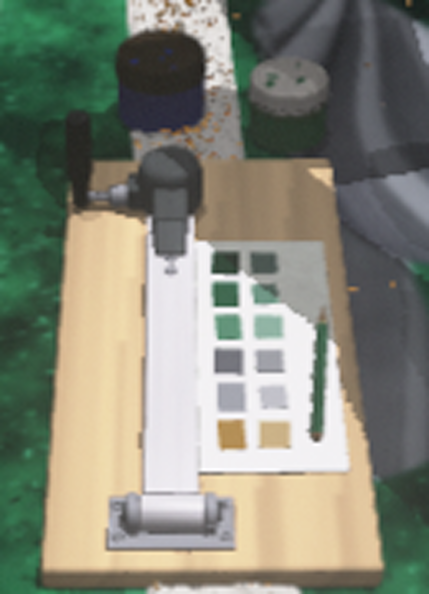

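The crops show, in crop pixels: the knob top at (500,52) top and (78,115) side, the knob bottom at (80,205) side, and the board's top corners. The dark pot is at (685,148), and the green pot is at about (650,262), partly hidden. I'll fit the board pose from these.

Create fit.py:
```python
from h import *
from scipy.optimize import least_squares
T,S=snap("top"),snap("side")
tp=lambda u,v:np.array([u/2.8+200,v/2.8+180]); sp=lambda u,v:np.array([u/3.3+270,v/3.3+180])
obs=[(T,tp(52,45),(65,305,15)),(T,tp(568,67),(65,-55,15)),(T,tp(33,290),(-105,305,15)),
(T,tp(500,52),(56,0,85)),(T,tp(491,148),(0,0,45)),
(S,sp(68,161),(65,-55,15)),(S,sp(42,572),(65,305,15)),(S,sp(383,570),(-105,305,15)),(S,sp(333,161),(-105,-55,15)),
(S,sp(78,114),(56,0,85)),(S,sp(80,206),(56,0,42))]
def w(p,b):
    c,s=np.cos(p[2]),np.sin(p[2]); return np.array([p[0]+c*b[0]-s*b[1],p[1]+s*b[0]+c*b[1],b[2]])
f=lambda p:np.concatenate([proj(c,w(p,b))[0]-uv for c,uv,b in obs])
r=least_squares(f,[550,-100,0],loss="soft_l1")
print(r.x,r.x[2]*57.3); print(f(r.x).reshape(-1,2).round(1).tolist())
k=w(r.x,(56,0,62)); print("knob",k,"ball",w(r.x,(0,0,33.5)))
print("knobtop tri",tri([ray(T,tp(500,52)),ray(S,sp(78,114))]), "ball pt expected",w(r.x,(56,0,85)))
print("dark lid",onz(T,tp(685,148),52),"green",onz(T,tp(652,268),45), onz(S,sp(289,80),45), onz(S,sp(160,62),52))
o=probe_bus.get_obs()
from scipy.spatial.transform import Rotation as R
M=R.from_quat(o["ee_rot"]).as_matrix(); print(M.round(3).tolist(), o["eef_pos"])
print(o["t"])
```

```bash
python3 fit.py
```

```text
Traceback (most recent call last):
  File "fit.py", line 12, in <module>
    r=least_squares(f,[550,-100,0],loss="soft_l1")
  File "fit.py", line 11, in <lambda>
    f=lambda p:np.concatenate([proj(c,w(p,b))[0]-uv for c,uv,b in obs])
                               ~~~~^^^^^^^^^^
  File "h.py", line 12, in proj
    q=(np.array(P,float).reshape(-1,3)-c["origin"])@np.array(c["rotation"]); q=q*[1,-1,-1]
      ~~~~~~~~~~~~~~~~~~~~~~~~~~~~~~~~~~~~~~~~~~~~~^~~~~~~~~~~~~~~~~~~~~~~~
ValueError: matmul: Input operand 1 has a mismatch in its core dimension 0, with gufunc signature (n?,k),(k,m?)->(n?,m?) (size 4 is different from 3)
```

```bash
sed -i 's/np.array(c\["rotation"\])/Rot(c)/g; 2a from scipy.spatial.transform import Rotation\ndef Rot(c): return Rotation.from_quat(c["rotation"]).as_matrix()' h.py; python3 fit.py
```

```text
[ 419.90019941 -114.45583718    6.24295882] 357.7215402980736
[[-1.8, -0.5], [-0.7, -0.5], [-1.6, -0.4], [-0.4, -0.5], [-0.4, -0.6], [1.4, -1.5], [-0.2, -1.5], [1.2, -1.4], [-0.2, -1.9], [0.4, -0.8], [0.5, -11.0]]
knob [ 475.85489675 -116.70791306   62.        ] ball [ 419.90019941 -114.45583718   33.5       ]
knobtop tri [ 476.15942709 -117.87613915   82.11069148] ball pt expected [ 475.85489675 -116.70791306   85.        ]
dark lid [ 417.92827441 -243.24202881   52.        ] green [ 338.77494532 -219.7177418    45.        ] [ 337.94156875 -210.66583504   45.        ] [ 423.09882549 -226.51001648   52.        ]
[[0.943, 0.333, -0.0], [0.333, -0.943, 0.0], [0.0, -0.0, -1.0]] [ 208.29800414 -589.1618491   213.72105849]
0.3
```

Fit good to about 1–2 px, with the knob at (476, −117) and the yaw at −2.3°. First I turn the tool so y lies along board +x, with the opening at 30 mm. Then I travel at height.

Careful with the scale: shifts go in shares of 250 mm and turns go in shares of 90 degrees. That gives: -0.149 rad / 1.5708 = -0.0949.

>>> shift_gripper(
  plan={"ticks":[[30,0,0,0,-0.0949],[30,0,0,0,-0.0949],[30,0,0,0,-0.0949],[30,0,0,0,-0.0949],[30,0,0,0,-0.0949],[30,0,0,0,-0.0949],[30,0,0,0,-0.0949],[30,0,0,0,-0.0949]]},
)

```text
t: 1.1
eef_pos: [208.3, -589.2, 213.8]
ee_rot: [0.719, 0.695, 0.0, -0.0]
wrist_force: [-0.1, -0.5, 0.0]
grip_width: 31.2
grip_force: 0.0
```

Create go.py:
```python
import sys
from h import *
o=probe_bus.get_obs(); M=Rotation.from_quat(o["ee_rot"]).as_matrix()
t=np.array([float(v) for v in sys.argv[1:4]])
print(o["t"],o["eef_pos"].round(1) if hasattr(o["eef_pos"],'round') else o["eef_pos"],"yangle",np.arctan2(M[1,1],M[0,1]),"delta tool",(M.T@(t-o["eef_pos"])).round(1),"F board",(Rotation.from_euler("z",-6.24295882).apply(o["wrist_force"])).round(1),o["grip_width"],o["grip_force"])
```

```bash
python3 go.py 476 -117.5 150
```

```text
1.1 [ 208.3 -589.2  213.8] yangle -0.03284731004891015 delta tool [480.2 252.1  63.9] F board [-0.  -0.5  0. ] 31.159774254250582 0.0
```

Scaled: 40 mm / 250 = 0.16, 21 mm / 250 = 0.084.

>>> shift_gripper(
  plan={"ticks":[[30,0.16,0.084,0,0],[30,0.16,0.084,0,0],[30,0.16,0.084,0,0],[30,0.16,0.084,0,0],[30,0.16,0.084,0,0],[30,0.16,0.084,0,0]]},
)

```text
t: 1.7
eef_pos: [344.1, -352.8, 214.0]
ee_rot: [0.721, 0.693, 0.0, 0.0]
wrist_force: [1.0, -0.5, -1.2]
grip_width: 30.2
grip_force: 0.0
```

>>> shift_gripper(
  plan={"ticks":[[30,0.16,0.084,0,0],[30,0.16,0.084,0,0],[30,0.16,0.084,0.04,0],[30,0.16,0.084,0.04,0],[30,0.16,0.084,0.04,0],[30,0.16,0.084,0.04,0],[30,0,0,0.04,0],[30,0,0,0,0]]},
)

```text
t: 2.5
eef_pos: [478.5, -118.4, 162.9]
ee_rot: [0.72, 0.694, -0.0, -0.001]
wrist_force: [0.2, 0.6, 0.1]
grip_width: 30.2
grip_force: 0.0
```

```bash
python3 go.py 476 -117.5 100
```

```text
2.5 [ 478.5 -118.4  162.9] yangle -0.03653203820217155 delta tool [ 0.8 -2.4 62.9] F board [0.2 0.6 0.1] 30.196119462744818 0.0
```

Scaled: 30 mm / 250 = 0.12, -2.5 mm / 250 = -0.01.

>>> shift_gripper(
  plan={"ticks":[[30,0.004,-0.01,0.12,0],[30,0,0,0.12,0],[30,0,0,0,0],[30,0,0,0,0]]},
)

```text
t: 2.9
eef_pos: [476.1, -119.2, 104.6]
ee_rot: [0.721, 0.693, -0.0, -0.0]
wrist_force: [-0.3, -0.5, 0.3]
grip_width: 30.0
grip_force: 0.0
```

Run:
```python
from h import *
T,S=snap("top"),snap("side")
k=probe_bus.get_obs()["eef_pos"]; print(k,proj(S,k),proj(T,k))
a=cv2.resize(S["img"][160:270,255:375,::-1],None,fx=5,fy=5,interpolation=cv2.INTER_CUBIC)
cv2.imwrite("pics/b.png",a)
```

```text
[ 477.02870423 -119.19609119  105.38486186] [[293.03210327 204.37279025]] [[380.94393538 194.6678897 ]]
```

View pics/b.png

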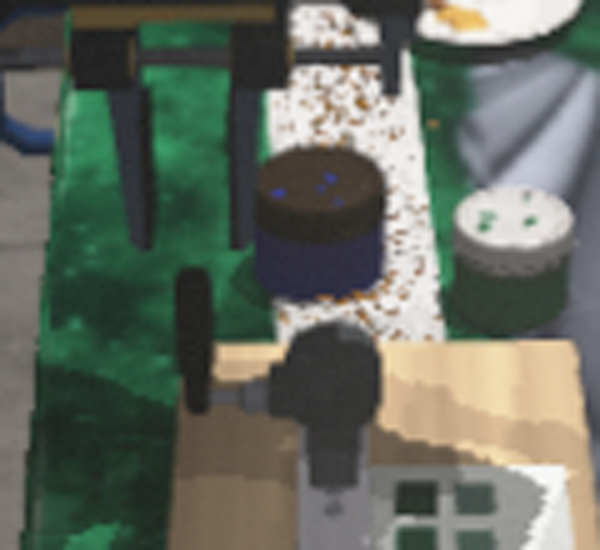

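The fingertips in the side crop, at (143,245) and (240,245), straddle the knob top at (193,270). They are well aligned, so I descend to TCP z≈49 and close.

Scaled: 20 mm / 250 = 0.08, 15 mm / 250 = 0.06.

>>> shift_gripper(
  plan={"ticks":[[30,0.004,0,0.08,0],[30,0.004,0,0.08,0],[30,0,0,0.06,0],[30,0,0,0,0],[30,0,0,0,0]]},
)

```text
t: 3.5
eef_pos: [477.0, -116.7, 50.0]
ee_rot: [0.721, 0.693, 0.0, 0.001]
wrist_force: [0.1, 1.2, 0.2]
grip_width: 30.3
grip_force: 0.0
```

```bash
python3 go.py 476 -117.5 49
```

```text
3.5 [ 477.  -116.7   50. ] yangle -0.03917003965210567 delta tool [-0.8 -1.   1. ] F board [0.1 1.2 0.2] 30.28308759742905 0.0
```

>>> shift_gripper(
  plan={"ticks":[[10,0,0,0,0],[10,0,0,0,0],[10,0,0,0,0],[10,0,0,0,0],[10,0,0,0,0],[10,0,0,0,0]]},
)

```text
t: 4.1
eef_pos: [477.8, -116.7, 49.7]
ee_rot: [0.721, 0.693, 0.001, 0.001]
wrist_force: [5.8, 0.4, 6.5]
grip_width: 15.3
grip_force: 30.0
```

```bash
python3 go.py 476 -117.5 49
```

```text
4.1 [ 477.8 -116.7   49.7] yangle -0.039016586277479406 delta tool [-0.8 -1.7  0.7] F board [5.8 0.6 6.5] 15.271903370596473 30.004583661211655
```

Scaled: 4 mm / 250 = 0.016, 1 mm / 250 = 0.004.

>>> shift_gripper(
  plan={"ticks":[[10,0,0.016,0,0],[10,0,0.016,0,0],[10,0,0.016,0,0],[10,0,0.004,0,0],[10,0,0,0,0],[10,0,0,0,0]]},
)

```text
t: 4.7
eef_pos: [488.2, -117.0, 49.4]
ee_rot: [0.721, 0.693, -0.001, -0.001]
wrist_force: [-8.4, -4.1, 13.6]
grip_width: 15.6
grip_force: 30.0
```

```bash
python3 go.py 476 -117.5 49
```

```text
4.7 [ 488.2 -117.    49.4] yangle -0.038646539723929785 delta tool [ -1.  -12.2   0.4] F board [-8.2 -4.5 13.6] 15.625536998709773 30.008459313539788
```

The latch is about 10 mm out (8 N spring). I pull slightly more, then lift along the arc.

Scaled: 1.5 mm / 250 = 0.006.

>>> shift_gripper(
  plan={"ticks":[[10,0,0.006,0,0],[10,0,0,0,0],[10,0,0,0,0],[10,0,0,0,0]]},
)

```text
t: 5.1
eef_pos: [489.6, -117.1, 49.4]
ee_rot: [0.721, 0.693, -0.001, -0.001]
wrist_force: [-9.2, -3.9, 13.9]
grip_width: 15.3
grip_force: 30.0
```

>>> shift_gripper(
  plan={"ticks":[[10,0.004,0,-0.0256,0],[10,0.0048,0,-0.0256,0],[10,0.0056,0,-0.0252,0],[10,0.0064,0,-0.0252,0]]},
)

```text
t: 5.5
eef_pos: [488.9, -111.8, 74.2]
ee_rot: [0.721, 0.693, -0.001, -0.001]
wrist_force: [-8.7, -6.6, -3.0]
grip_width: 15.5
grip_force: 30.0
```

```bash
python3 go.py 488.5 -111.5 75
```

```text
5.5 [ 488.9 -111.8   74.2] yangle -0.03855882740836318 delta tool [ 0.3 -0.4 -0.8] F board [-8.4 -6.9 -3. ] 15.505630753109434 29.996469861944206
```

Scaled: -6.2 mm / 250 = -0.0248, 1.9 mm / 250 = 0.0076.

>>> shift_gripper(
  plan={"ticks":[[10,0.0064,0,-0.0248,0],[10,0.0072,0,-0.0248,0],[10,0.0076,0,-0.0248,0],[10,0.0076,0,-0.0248,0],[10,0,0,0,0]]},
)

```text
t: 6.0
eef_pos: [489.3, -104.2, 99.3]
ee_rot: [0.721, 0.693, -0.001, -0.001]
wrist_force: [-9.1, -4.5, -3.2]
grip_width: 15.3
grip_force: 30.0
```

```bash
python3 go.py 488.5 -104 99.5
```

```text
6.0 [ 489.3 -104.2   99.3] yangle -0.03844117825430474 delta tool [ 0.2 -0.8 -0.2] F board [-8.9 -4.8 -3.2] 15.286256490945142 29.99627010896802
```

Scaled: -6 mm / 250 = -0.024, -5.7 mm / 250 = -0.0228.

>>> shift_gripper(
  plan={"ticks":[[10,0.0096,0,-0.024,0],[10,0.0096,0,-0.024,0],[10,0.01,0,-0.024,0],[10,0.01,0,-0.024,0],[10,0.0116,0,-0.0228,0],[10,0.012,0,-0.0228,0],[10,0.012,0,-0.0228,0],[10,0.012,0,-0.0228,0]]},
)

```text
t: 6.8
eef_pos: [489.9, -82.8, 145.7]
ee_rot: [0.721, 0.693, -0.002, -0.001]
wrist_force: [-8.4, -4.3, -2.7]
grip_width: 15.5
grip_force: 30.0
```

>>> shift_gripper(
  plan={"ticks":[[10,0,0,0,0],[10,0,0,0,0],[10,0,0,0,0],[10,0,0,0,0]]},
)

```text
t: 7.2
eef_pos: [490.0, -82.9, 145.5]
ee_rot: [0.721, 0.693, -0.002, -0.001]
wrist_force: [-8.5, -4.0, -1.0]
grip_width: 14.8
grip_force: 30.0
```

```bash
python3 go.py 488.5 -82 147
```

Run:
```python
from h import *
S=snap("side"); a=cv2.resize(S["img"][150:370,225:425,::-1],None,fx=2.7,fy=2.7,interpolation=cv2.INTER_CUBIC)
cv2.imwrite("pics/d.png",a)
```

```text
7.2 [490.  -82.9 145.5] yangle -0.038613235449504416 delta tool [ 0.9 -1.5 -1.5] F board [-8.3 -4.4 -1. ] 14.763215674600406 29.997774042421952
```

View pics/d.png

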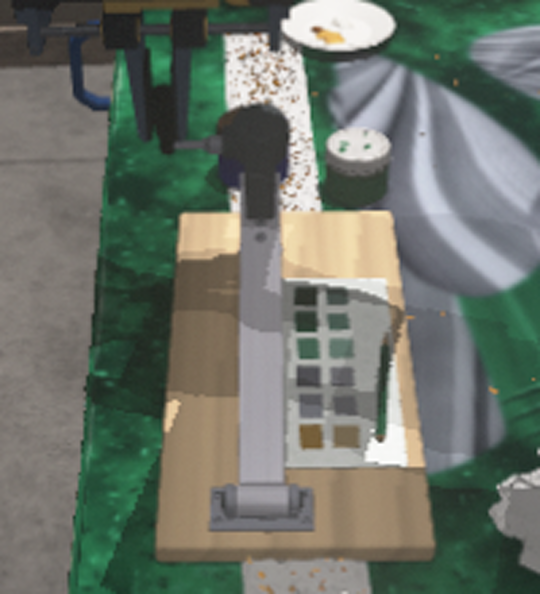

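The bar is up with the knob still between the fingers, its head at crop (255,135), and both pots are unmoved. A quick check of head height and steadiness follows.

>>> shift_gripper(
  plan={"ticks":[[10,0,0,0,0],[10,0,0,0,0],[10,0,0,0,0],[10,0,0,0,0],[10,0,0,0,0],[10,0,0,0,0]]},
)

```text
t: 7.85
eef_pos: [490.0, -82.9, 145.4]
ee_rot: [0.721, 0.693, -0.002, -0.002]
wrist_force: [-8.6, -3.5, -0.6]
grip_width: 15.6
grip_force: 30.0
```

Run:
```python
from h import *
S=snap("side"); p=(419.9,-114.46,6.24296); c,s=np.cos(p[2]),np.sin(p[2])
for th in(.27,.32,.37,.42):
    # knob lower grip end, pulled 11 mm: x67 ; rel (-275,17.5)
    y=275-275*np.cos(th)+17.5*np.sin(th); z=24.5+275*np.sin(th)+17.5*np.cos(th); x=67
    q=proj(S,[p[0]+c*x-s*y,p[1]+s*x+c*y,z])[0]
    y=275-275*np.cos(th)+9*np.sin(th); z=24.5+275*np.sin(th)+9*np.cos(th)
    r=proj(S,[p[0]-s*y,p[1]+c*y,z])[0]
    print(th,((q-[225,150])*2.7).round(),((r-[225,150])*2.7).round(), z-33.5)
```

```text
0.27 [169. 148.] [262. 156.] 73.02508315672159
0.32 [168. 136.] [262. 144.] 86.04892293217435
0.37 [166. 125.] [262. 132.] 98.83518990081888
0.42 [165. 114.] [262. 121.] 111.35192505419258
```

```bash
python3 -c "
from station import robot, probe_bus, read_camera
print(robot.close_job())"
```

```text
the job is handed in; nothing more can be done
None
```

The latch was pulled about 11 mm with the bar still down, then the bar was swung up. I handed it in at about 7.9 s, held still in the fingers with its head about 95 mm above the ball (camera estimate) and the pots never touched; no verdict was returned.

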